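# Clamp a filled jar and hold the plunger gauge on its cap

## Task

Check the cap of the filled jar standing in the blue vise: crank the vise's red-knobbed handle clockwise (seen from above) until the sliding jaw's sprung rubber pad has pushed the jar home into the vee jaw and is pressed in about 2 mm, then let go of the crank. Lift the black plunger gauge out of its grey holder, set its tip on the blue dot on the jar's cap with the gauge upright, and press gently until the white band of the plunger has gone into the barrel and the barrel's edge lies in the green band, never as far as ramming the plunger home. Finish while still holding the gauge there, keep the jar standing and clamped, and do not disturb the spare jar beside the tape dispenser.

Things in the scene. Friction and masses are not known exactly. Their poses are not given: they have to be found in the camera images.
- vise: Blue jar vise, fixed to the table, 92 x 226 mm. Origin on the table; y is its long axis: fixed vee jaw at -y (robot's left), crank at +y (middle of the table). The jar stands on its bed, 18 mm above the table; jaws reach to 63 mm. The jar is home in the vee with its axis at x = 0, y = -36 mm of this frame, and starts up to 11 mm short of that.
- jaw (a joint): Travel of the sliding jaw towards the vee jaw, 0 (open) to 0.046 m. At 0 its pad face is at y = +22 mm of the vise frame; it moves 10 mm per radian of the crank, by rack and pinion.
- jaw_pad (a joint): How far the rubber pad of the sliding jaw is pressed back against its spring, 0 to 0.004 m; 4 N per mm. 0 while it touches nothing. Reads 0.001 or more when the jar is firmly clamped.
- crank (a joint): Angle of the vise's crank, 0 to 4.6 rad, growing clockwise seen from above (closing the vise). Upright axis, friction holds it where it is left. At 0 the arm points to -x of the vise frame. Turning it takes about 5 to 8 N at the knob. It starts at 0 to 0.9 rad; the jar is seated in the vee with the pad touching at about 2.5 rad, and the pad is pressed in 2 mm at about 2.7 rad.
- crank_axis (a point): Point on the crank's upright axis (x = 0, y = +90 mm of the vise frame) at the height of the knob's middle, 95 mm above the table.
- knob_grip (a point): Middle of the crank's red knob: an upright handle, 19 mm in diameter and 42 mm tall, that spins freely on its pin; its middle is 95 mm above the table and 40 mm from the crank axis. Best pinched from above and led round in a circle; the hand need not turn.
- work_jar: Filled glass jar with gold cap, 66 mm diameter, 91 mm tall, 0.24 kg, loose, standing on the vise bed between the jaws. Origin at the centre of its underside, z up.
- cap_dot (a point): Centre of the blue dot (14 mm diameter) on the flat cap top of the jar in the vise, 14 mm from the cap's centre, 91 mm above the jar's underside (109 mm above the table).
- gauge: Plunger gauge, 134 mm long, 0.155 kg, upright. Origin on its axis at the end of the free plunger tip; z runs along the axis to the top. From the tip: black rubber tip 12 mm diameter to 8 mm; plunger rod with a red band 8 to 18 mm, green band 18 to 24 mm, white band 24 to 28 mm; aluminium barrel 24 mm diameter 28 to 60 mm; collar 38 mm diameter 60 to 66 mm; black round grip 28 mm diameter 66 to 128 mm; orange end cap to 134 mm.
- gauge_grip (a point): Middle of the gauge's black grip, on the axis, 97 mm above the free tip; 102 mm above the table in the holder.
- gauge_tip (a point): End of the gauge's plunger tip, on its axis.
- plunger (a joint): How far the plunger is pressed into the barrel, 0 to 0.014 m, spring 0.6 N per mm after 1.2 N preload. 0.004 to 0.010 m is the green range (about 3.6 to 7.2 N).
- holder: Grey block 76 x 76 x 65 mm, fixed to the table, with an upright hole of 29 mm through its middle in which the gauge hangs by its collar, upright, tip 5 mm above the table; draw it straight up (60 mm). Origin on the table under the hole.
- spare_jar: Loose bystander: a jar like the other (66 mm diameter, 91 mm tall) without a dot, on the table right of the tape dispenser. Origin at the centre of its underside.
There are look-alikes about, which are no part of the job. What is shaped like the work_jar but turquoise is not meant.

How it is judged:
By the outcome, as a careful person would: the job done as asked, in the order asked, and still so for the second after the job is handed in, while the arm keeps its last pose, push and grip.
It also fails if it takes over 51 s, if anything falls off the work surface, if the arm or the gripper's body presses on something with over 40 N, if the wrist force passes 120 N, or if a joint passes its speed limit or range.

## Robot

A 6-joint arm with a two-finger parallel gripper is mounted at the origin on a cart in front of the work surface, level with it; the furniture and walls round the work are solid. World frame = base frame: x ahead of the robot, y to its left, z up, the work surface at z = 0. Lengths are in m, angles in rad, forces in N, time in s.
With the tool pointing down it reaches from about 0.375 to 0.975 m from the base axis. Payload 3.8 kg.
Tool frame: the origin (TCP) lies midway between the tips of the shut fingers; the grasp point (between the pads) lies 19 mm behind it; z points along the fingers, y is the direction in which the jaws open and shut (so a half turn about z gives the same grasp; the last joint's range is limited). The gripper opens to 85 mm and grips with 20 to 120 N. Pads are 22 mm wide; open, the fingers measure 114 mm over their backs; the gripper's body (76 mm by 85 mm) begins 54 mm behind the grasp point. The pads swing forward as they close: fully open they stand 13 mm farther back than shut.
Start: joints at [1.196, 0.264, 1.604, -0, 1.274, -0.037], TCP at [0.224, 0.637, 0.197] pointing down, gripper open.
Joint ranges: [-2.63, 2.63], [-0.94, 2.18], [0.31, 2.57], [-1.31, 4.45], [0, 2.66], [-2.55, 2.55]. Speed limits (rad/s): [2.57, 2.57, 3.14, 3.14, 3.14, 3.14].

## Interface

Orientations are given as a rotation vector (axis times angle).
In Python, from workcell import bot gives the robot as it stands.
- The arm moves only by the tool drive_tool, never from a script. Its argument "deltas" is a list of rows, each an object with "hand": the opening, from 0 (shut) to 1 (fully open); "offset": the shift along the world's x, y, z in cm, a list of three; "angular": the turn, a rotation vector about the world's x, y, z in degrees, a list of three. A call has 1 to 8 rows; each row is the pose to reach, as a shift and turn from the pose commanded when the call began; what a row does not reach only later rows make up. A row lasts 1/8 s, in which the tool goes at most 62.5 mm and 10.7 degrees, less where a joint would pass 70% of its speed; a pose out of reach is approached as far as the arm can. A call with a gripper value outside its range is refused whole. The fingers move at their own pace and stop on an object; "force" is the grip in N (left out, the last holds). Time passes only in rows, so rows that repeat a pose let the fingers close. It gives the time, the measured TCP pose, the force and the opening at its end, in the units of the state.
- bot.read_state(): the state, without advancing time (a new reading comes with each control period).
- bot.read_camera(name): name is "side" or "top" or "wrist"; returns a dict with "frame" (384x512x3 uint8, blue, green, red), "mtx" (3x3 intrinsics, pixels), "k1" (the pictures are not rectified: a ray, as slopes to the right and down, at radius r is drawn at 1 + k1 r^2 times it, then the intrinsics apply), "R" (3x3) and "t" (3): a world point X has camera coordinates R X + t. Camera axes: x right, y down, z forward; pixel columns grow to the right and rows downward; lengths in m; the calibration is good to about 2 mm. A picture is of the moment at which its call begins. There is no depth.
- bot.finish_job(): hands the job in, once; it reports no verdict.
The state is a dict: "time": time; "q": joint angles; "joint_vel": joint speeds; "joint_torque": joint torques, N m; "tool_pos": TCP position; "tcp_rot": TCP orientation; "wrist_force": force on the tool from outside, world axes, zero at the start; "torque": the same for the moment, N m; "width": opening from 0.0 (shut) to 1.0 (fully open).
Only numpy, scipy, OpenCV 4.12 (cv2) and the standard library are available. Lean on these libraries where they do the work, as an engineer would, in place of code of your own. Each camera call takes 0.05 s, during which the arm holds its last target. There are 200 camera calls.

## Working session

There is one attempt and no reset: what is moved stays moved. The work goes in short steps, Python scripts to look and compute and a tool call to move; the robot and the scene stay as the last step left them, time stands still between calls to the robot, and variables do not carry over. Pictures are saved under pics/ and viewed, about 8 in all and at most 12, crops included, and the job is handed in when it is done.

Besides the shell and the picture viewer there is one more tool, called after "Request:" as a command line: name --argument value ..., lists and objects as JSON in quotes. drive_tool: Moves the arm, as the interface text tells. Its arguments: {"type":"object","properties":{"deltas":{"type":"array"},"force":{"type":"number"}},"required":["deltas"]}

```bash
mkdir -p pics
cat > h.py <<'E'
import numpy as np, cv2
from workcell import bot
def cam(n):
    c=bot.read_camera(n); return c
def ray(c,u,v):
    K=c['mtx']; xd=(u-K[0][2])/K[0][0]; yd=(v-K[1][2])/K[1][1]
    x,y=xd,yd
    for _ in range(20):
        f=1+c['k1']*(x*x+y*y); x,y=xd/f,yd/f
    R=np.array(c['R']);t=np.array(c['t'])
    return -R.T@t, R.T@np.array([x,y,1.])
def onz(c,u,v,z):
    o,d=ray(c,u,v); return o+d*(z-o[2])/d[2]
def proj(c,X):
    p=np.array(c['R'])@np.array(X)+np.array(c['t']); x,y=p[:2]/p[2]; f=1+c['k1']*(x*x+y*y)
    K=c['mtx']; return np.array([K[0][0]*x*f+K[0][2],K[1][1]*y*f+K[1][2]])
E
python3 - <<'E'
from h import *
import pickle
d={n:cam(n) for n in('top','side','wrist')}
pickle.dump(d,open('c0.pkl','wb'))
for n in d:
    cv2.imwrite(f'pics/{n}0.png',d[n]['frame']); print(n,-np.array(d[n]['R']).T@d[n]['t'])
print(bot.read_state())
E
```

```text
top [0.48118281 0.09034456 1.11522476]
side [ 0.55466069 -0.64681749  0.60585207]
wrist [0.15003804 0.66218041 0.37271983]
{'time': 0.15, 'q': array([ 1.19611287e+00,  2.64576170e-01,  1.60511383e+00, -1.25629972e-05,
        1.27372706e+00, -3.68873915e-02]), 'joint_vel': array([ 0.0002233 , -0.00354237, -0.00535589,  0.00039434, -0.00161862,
        0.00048366]), 'joint_torque': array([-4.77020365e-06, -5.15900874e+01, -3.67959309e+01, -1.90914113e-05,
        8.10838421e-03, -4.33958235e-05]), 'tool_pos': array([0.22345504, 0.63623481, 0.19562185]), 'tcp_rot': array([-5.28023063e-01, -3.09653352e+00,  2.80883513e-03]), 'wrist_force': array([ 0.53196548, -0.12633637,  0.71726772]), 'torque': array([ 0.00663947, -0.01959446, -0.00992593]), 'width': 0.9983207046090984}
```

View pics/top0.png

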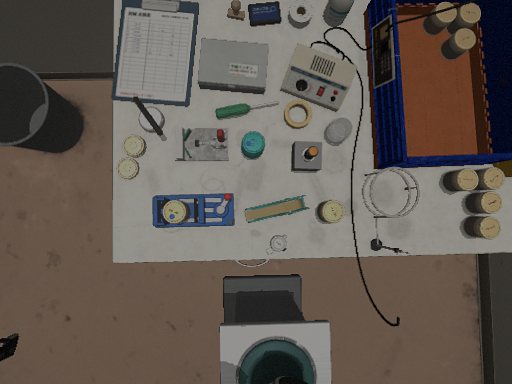

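View pics/side0.png

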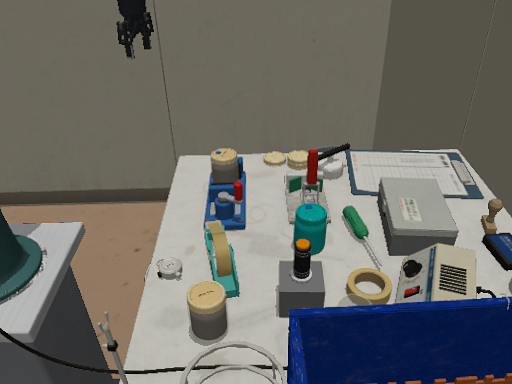

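Run:
```python
from h import *
import pickle
d=pickle.load(open('c0.pkl','rb'))
f=d['top']['frame']; a=cv2.resize(f[175:240,140:250],None,fx=5,fy=5,interpolation=2)
b=cv2.resize(f[115:180,220:360],None,fx=5,fy=5,interpolation=2)[:, :700]
g=d['side']['frame'];s=cv2.resize(g[140:230,190:260],None,fx=3.6,fy=3.6,interpolation=2)
im=np.zeros((600,800,3),'u1')if 0 else np.zeros((655,800,3),np.uint8)
im[:325,:550]=a; im[330:655,:700]=b; im[:s.shape[0],550:550+s.shape[1]]=s[:,:250]
cv2.imwrite('pics/crop1.png',im[:600])
def blob(n,m,lo,hi):
    x,y,w,h=m; hsv=cv2.cvtColor(d[n]['frame'][y:y+h,x:x+w],cv2.COLOR_BGR2HSV)
    k=cv2.inRange(hsv,lo,hi); N,_,st,ce=cv2.connectedComponentsWithStats(k)
    return [(st[i],ce[i]+[x,y]) for i in range(1,N) if st[i][4]>5]
for z in (0,):print(onz(d['top'],171,210,.109),onz(d['top'],229,196,.116))
print('vise',blob('top',(140,180,110,60),(100,120,60),(125,255,255)))
print('red',blob('top',(200,180,50,50),(0,150,80),(8,255,255)),blob('side',(225,170,25,40),(0,150,80),(8,255,255)))
print('orange',blob('top',(290,140,40,40),(5,150,150),(20,255,255)),blob('side',(280,230,40,40),(5,150,150),(20,255,255)))
```

```text
[0.48120963 0.27140941 0.109     ] [0.5146621  0.11967845 0.116     ]
vise [(array([  13,   14,   81,   33, 1025], dtype=int32), array([198.21268293, 210.5102439 ])), (array([48, 23,  6, 15, 56], dtype=int32), array([191.51785714, 209.35714286])), (array([30, 35,  4,  4, 15], dtype=int32), array([171.4, 216.4]))]
red [(array([24, 14,  7,  6, 32], dtype=int32), array([227.15625, 196.40625]))] [(array([  8,  11,   9,  20, 131], dtype=int32), array([237.78625954, 190.49618321]))]
orange [(array([20, 12,  6,  3,  6], dtype=int32), array([312.5       , 153.33333333]))] [(array([ 16,   9,  13,   9, 100], dtype=int32), array([302.37, 243.11]))]
```

View pics/crop1.png

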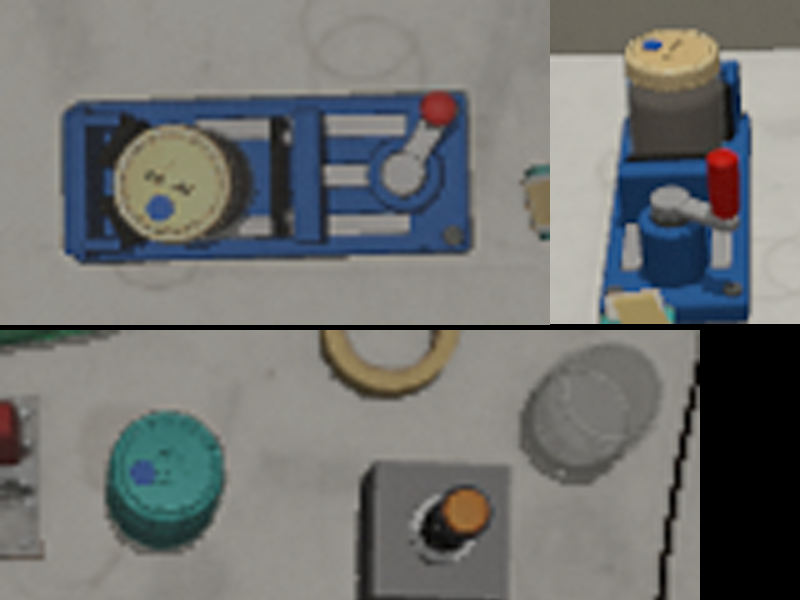

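```bash
cat >> h.py <<'E'
def tri(a,b):
    A=[];r=[]
    for o,d in (a,b):
        d=d/np.linalg.norm(d);P=np.eye(3)-np.outer(d,d);A.append(P);r.append(P@o)
    X=np.linalg.lstsq(np.vstack(A),np.hstack(r),rcond=None)[0]
    return X,[np.linalg.norm(np.cross(X-o,d/np.linalg.norm(d))) for o,d in(a,b)]
E
python3 - <<'E'
from h import *
import pickle
d=pickle.load(open('c0.pkl','rb'));t,s=d['top'],d['side']
print('knob',tri(ray(t,227.3,196.4),ray(s,237.8,190.5)),onz(t,227.4,196.5,.116))
print('hub',onz(t,220.4,209.8,.078))
print('dot',onz(t,171.8,216.7,.109),'cap',onz(t,174.6,211.3,.109))
side_dot=(190+(652-550)/3.6,140+45/3.6);print('dot tri',tri(ray(t,171.8,216.7),ray(s,*side_dot)))
print('gauge',onz(t,313,151,.139),tri(ray(t,313,151),ray(s,302.4,242)))
# vise corner, base edges at z~0.018
for p in [(65,103),(78,263),(467,92),(470,248)]: print(onz(t,140+p[0]/5,175+p[1]/5,.018))
print('holder')
for p in [(375,462),(510,465)]: print(onz(t,220+p[0]/5,115+(p[1]-330)/5,.065))
print(onz(s,278,273,.065),onz(s,324,263,.065),onz(s,282,262,.065), onz(s,326,273,.065))
print('spare',onz(t,332,211,.091))
for n in('top','side'): print([proj(d[n],X) for X in([.49,.1,0],[.5,.1,0])])
E
```

```text
knob (array([0.51348025, 0.12473439, 0.09556856]), [np.float64(0.0008899268542844176), np.float64(0.0008899268542846194)]) [0.51343784 0.12385817 0.116     ]
hub [0.47916618 0.14453938 0.078     ]
dot [0.46375756 0.26947042 0.109     ] cap [0.47764752 0.26209837 0.109     ]
dot tri (array([0.46382494, 0.26960643, 0.10828052]), [np.float64(8.023493826880681e-05), np.float64(8.023493826924415e-05)])
gauge [ 0.62603831 -0.09936482  0.139     ] (array([ 0.62532515, -0.09910227,  0.14027035]), [np.float64(0.0005189796795108796), np.float64(0.0005189796795110448)])
[0.52308069 0.33845511 0.018     ]
[0.4322964  0.33158546 0.018     ]
[0.52515129 0.10986577 0.018     ]
[0.43621244 0.10965597 0.018     ]
holder
[ 0.66459494 -0.06422092  0.065     ]
[ 0.66191304 -0.13973992  0.065     ]
[ 0.58597404 -0.09179227  0.065     ] [ 0.66896714 -0.06970683  0.065     ] [ 0.59452576 -0.06417798  0.065     ] [ 0.66903031 -0.09499106  0.065     ]
spare [ 0.46996279 -0.15538423  0.091     ]
[array([237.11870639, 205.67977715]), array([237.0588884 , 202.23409095])]
[array([229.23553651, 233.62205009]), array([233.82649247, 233.51034456])]
```

View pics/wrist0.png

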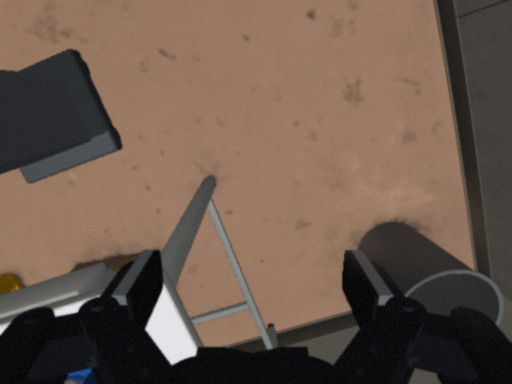

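Request:
drive_tool --deltas '[{"hand":1,"offset":[3.5,-6,1],"angular":[0,0,-8]},{"hand":1,"offset":[7,-12,2],"angular":[0,0,-16]},{"hand":1,"offset":[10,-18,3],"angular":[0,0,-24]},{"hand":1,"offset":[13.5,-24,4],"angular":[0,0,-32]},{"hand":1,"offset":[17,-30,4],"angular":[0,0,-40]},{"hand":1,"offset":[20.5,-36,4],"angular":[0,0,-48]},{"hand":1,"offset":[24,-42,4],"angular":[0,0,-55]},{"hand":1,"offset":[27,-47,4],"angular":[0,0,-55]}]'

```text
time: 1.15
tool_pos: [0.4715, 0.2035, 0.2366]
tcp_rot: [1.899, 2.502, 0.001]
wrist_force: [1.1, -0.1, -0.7]
width: 1.003
```

Request:
drive_tool --deltas '[{"hand":1,"offset":[1.9,-4.2,0],"angular":[0,0,0]},{"hand":1,"offset":[1.9,-4.2,0],"angular":[0,0,0]},{"hand":1,"offset":[1.9,-4.2,0],"angular":[0,0,0]}]'

```text
time: 1.52
tool_pos: [0.4895, 0.1635, 0.2363]
tcp_rot: [-1.899, -2.502, 0.0]
wrist_force: [0.1, 0.3, -0.2]
width: 1.004
```

Run:
```python
from h import *
import pickle
c=cam('wrist');pickle.dump(c,open('w1.pkl','wb'));cv2.imwrite('pics/w1.png',c['frame'])
s=bot.read_state();print(s['time'],s['tool_pos'],s['tcp_rot'],s['q'],-np.array(c['R']).T@c['t'])
hsv=cv2.cvtColor(c['frame'],cv2.COLOR_BGR2HSV)
for nm,lo,hi in(('red',(0,150,60),(8,255,255)),('blue',(100,120,60),(125,255,255)),('gold',(15,60,100),(30,255,255))):
    N,_,st,ce=cv2.connectedComponentsWithStats(cv2.inRange(hsv,lo,hi))
    print(nm,[(st[i].tolist(),ce[i].round(1)) for i in range(1,N) if st[i][4]>60])
```

```text
1.575 [0.4893872  0.16407822 0.23634298] [-1.89738245e+00 -2.50290557e+00  6.52868593e-05] [ 2.74782597e-01 -6.21399125e-02  1.88792322e+00  6.31110244e-04
  1.31632330e+00  1.12155848e-03] [0.46864034 0.23826919 0.41357322]
red [([258, 202, 16, 22, 233], array([265.6, 214. ])), ([436, 269, 17, 10, 108], array([444.3, 273.4]))]
blue [([204, 0, 120, 196, 5575], array([258. , 103.1])), ([273, 24, 17, 10, 96], array([280.6,  28.2])), ([252, 49, 14, 15, 170], array([258.4,  55.9])), ([241, 93, 37, 23, 406], array([258.8, 105.2])), ([243, 116, 25, 9, 70], array([256.6, 120.3]))]
gold [([434, 0, 53, 38, 1395], array([460.2,  16.1])), ([237, 31, 66, 71, 2148], array([271.7,  65.3])), ([195, 221, 27, 121, 2293], array([207.9, 281.8]))]
```

View pics/w1.png

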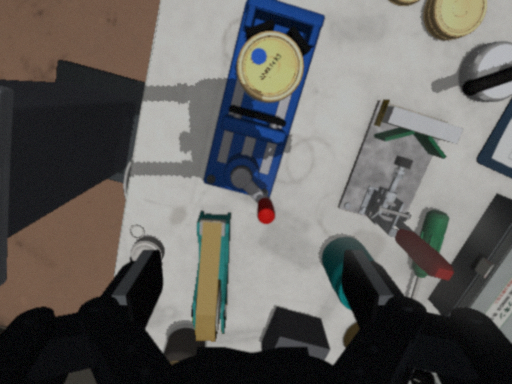

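Run:
```python
from h import *
import pickle
c=pickle.load(open('w1.pkl','rb'));t=pickle.load(open('c0.pkl','rb'))['top']
print('knob mid',onz(c,265.6,214,.095), 'top',onz(c,267,216,.116),'hub',onz(c,242,179,.078))
print('tri knobtop',tri(ray(c,266.5,216),ray(t,227.6,196.6)))
print('dot',onz(c,258.4,55.9,.109),'cap',onz(c,271,66,.109))
h=onz(c,242,179,.078)
```

```text
knob mid [0.51657504 0.12113697 0.095     ] top [0.51541361 0.12713701 0.116     ] hub [0.48214612 0.14784001 0.078     ]
tri knobtop (array([0.51470486, 0.12397534, 0.10891975]), [np.float64(0.0013687145794272413), np.float64(0.0013687145794263923)])
dot [0.46519279 0.2714051  0.109     ] cap [0.47860049 0.26623726 0.109     ]
```

Request:
drive_tool --deltas '[{"hand":1,"offset":[2.5,-3.9,-2]},{"hand":1,"offset":[2.5,-3.9,-5]},{"hand":1,"offset":[2.5,-3.9,-9]},{"hand":1,"offset":[2.5,-3.9,-13]},{"hand":1,"offset":[2.5,-3.9,-15.3]},{"hand":1,"offset":[2.5,-3.9,-15.3]},{"hand":0.2,"offset":[2.5,-3.9,-15.3]},{"hand":0.1,"offset":[2.5,-3.9,-15.3]}]' --force 60

```text
invalid input
```

Request:
drive_tool --deltas '[{"hand":0.0,"offset":[0,0,0]},{"hand":0.0,"offset":[0,0,0]},{"hand":0,"offset":[0,0,0]},{"hand":0,"offset":[0,0,0]}]'

```text
invalid input
```

Run:
```python
from h import *
s=bot.read_state();print(s['time'],s['tool_pos'],s['wrist_force'],s['width'])
c=cam('wrist');t=cam('side')
im=np.hstack([c['frame'],np.zeros((384,288,3),np.uint8)]);im[:360,512:800]=cv2.resize(t['frame'][140:240,190:270],(288,360),interpolation=2)
cv2.imwrite('pics/w2.png',im)
```

```text
1.575 [0.4893872  0.16407822 0.23634298] [ 0.9569457  -0.33637539 -0.1278433 ] 0.9990578570677724
```

View pics/w2.png

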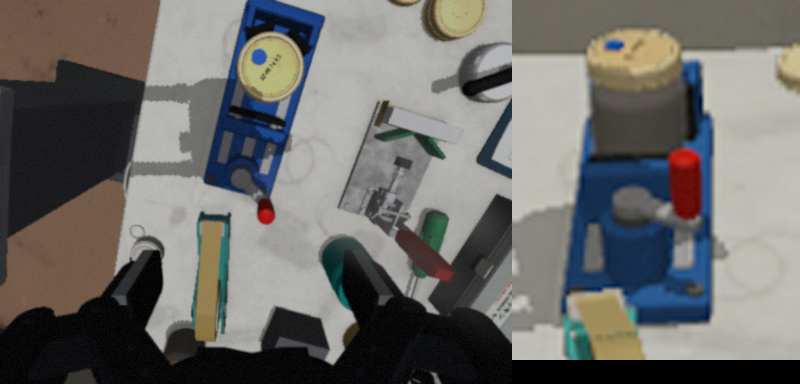

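Nothing moved: the call was refused because the rows lacked "angular". The picture is unchanged, with the knob at (266,214). I'll send it again.

Request:
drive_tool --deltas '[{"hand":1,"offset":[2.5,-3.9,-2],"angular":[0,0,0]},{"hand":1,"offset":[2.5,-3.9,-5],"angular":[0,0,0]},{"hand":1,"offset":[2.5,-3.9,-9],"angular":[0,0,0]},{"hand":1,"offset":[2.5,-3.9,-13],"angular":[0,0,0]},{"hand":1,"offset":[2.5,-3.9,-15.3],"angular":[0,0,0]},{"hand":1,"offset":[2.5,-3.9,-15.3],"angular":[0,0,0]},{"hand":0.2,"offset":[2.5,-3.9,-15.3],"angular":[0,0,0]},{"hand":0.1,"offset":[2.5,-3.9,-15.3],"angular":[0,0,0]}]' --force 60

```text
time: 2.68
tool_pos: [0.5163, 0.125, 0.0854]
tcp_rot: [1.896, 2.502, 0.004]
wrist_force: [-0.6, 0.3, -0.4]
width: 0.604
```

Request:
drive_tool --deltas '[{"hand":0,"offset":[0,0,0],"angular":[0,0,0]},{"hand":0,"offset":[0,0,0],"angular":[0,0,0]},{"hand":0,"offset":[0,0,0],"angular":[0,0,0]},{"hand":0,"offset":[0,0,0],"angular":[0,0,0]}]'

```text
time: 3.18
tool_pos: [0.5149, 0.1243, 0.0836]
tcp_rot: [-1.899, -2.503, 0.0]
wrist_force: [0.5, 0.7, -0.2]
width: -0.002
```

Run:
```python
from h import *
s=bot.read_state();print(s['time'],s['tool_pos'],s['wrist_force'],s['width'])
p=s['tool_pos'][:2]
for h in ([.4805,.146],[.479,.1445]):
    v=p-h; print(np.hypot(*v),np.degrees(np.arctan2(v[1],v[0])))
```

```text
3.175 [0.51486558 0.12430255 0.08356919] [ 0.53835197  0.70522858 -0.18299214] -0.0022481520354762975
0.04064200515924039 -32.26714594073057
0.041161596005342686 -29.38572825139785
```

Run:
```python
from h import *
c=cam('wrist');t=cam('side');o=cam('top')
im=np.zeros((600,800,3),np.uint8);im[:384,:512]=c['frame'];im[:360,512:800]=cv2.resize(t['frame'][120:220,190:270],(288,360),interpolation=2)
im[390:600,:400]=cv2.resize(o['frame'][180:240,150:264],(400,210),interpolation=2)
cv2.imwrite('pics/w3.png',im)
```

```text
(no output)
```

View pics/w3.png

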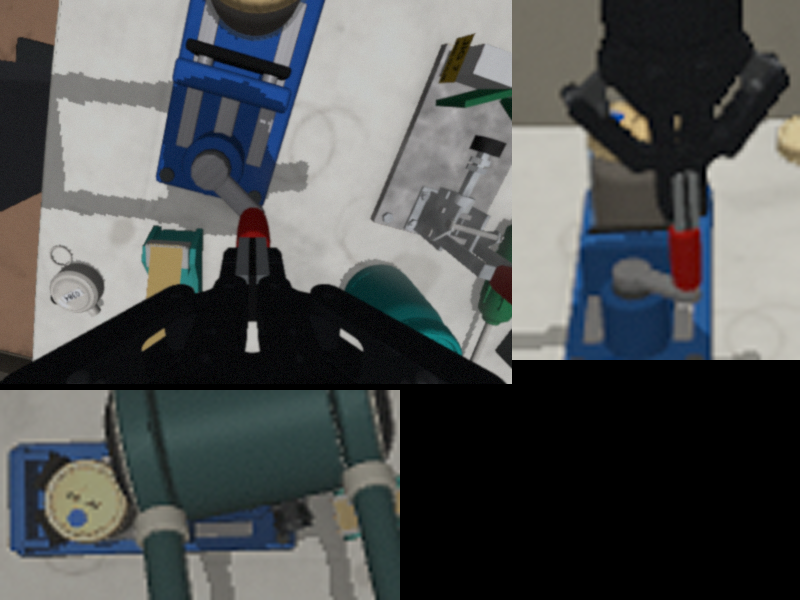

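Run:
```python
from h import *
c=cam('wrist');t=cam('side')
print(onz(c,212,170,.078),onz(c,253,214,.078),onz(c,253,214,.085))
for n,k in(('w',c),('s',t)):
    m=cv2.inRange(cv2.cvtColor(k['frame'],cv2.COLOR_BGR2HSV),(0,150,60),(8,255,255))
    N,_,st,ce=cv2.connectedComponentsWithStats(m);print(n,[(st[i].tolist(),ce[i].round(1)) for i in range(1,N) if st[i][4]>30])
s=bot.read_state();p=s['tool_pos'];print(p,proj(c,p),proj(t,p),proj(t,[.514,.125,.074]),proj(t,[.514,.125,.116]),proj(t,[.5145,.124,.0836]))
print(proj(c,[.5145,.125,.074]),proj(c,[.5145,.125,.116]))
```

```text
[0.48249205 0.15035236 0.078     ] [0.51383844 0.12973297 0.078     ] [0.51306968 0.13239157 0.085     ]
w [([238, 208, 32, 39, 491], array([252. , 226.4]))]
s [([307, 150, 11, 34, 318], array([312.2, 166.6])), ([233, 183, 9, 18, 119], array([237.9, 191.5])), ([405, 287, 12, 8, 56], array([410.2, 290.8]))]
[0.51485117 0.12432664 0.0835075 ] [252.23325057 225.58507761] [239.13224479 195.30826821] [238.94143598 198.84068562] [238.01874773 182.16142119] [238.96079504 195.36316097]
[251.98143162 218.56494819] [251.96835478 249.63688668]
```

Run:
```python
from h import *
c=cam('wrist');t=cam('side')
im=np.hstack([cv2.resize(c['frame'][190:290,205:305],(400,400),interpolation=2),cv2.resize(t['frame'][150:210,210:270],(400,400),interpolation=2)])
cv2.imwrite('pics/w4.png',im)
```

```text
(no output)
```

View pics/w4.png

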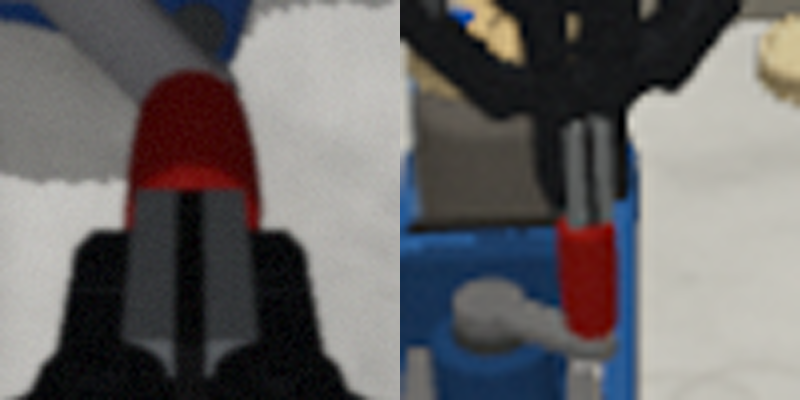

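Run:
```python
from h import *
import pickle
d=pickle.load(open('c0.pkl','rb'))
print('c0 tcp in side',proj(d['side'],[.2235,.6362,.1956]),proj(d['side'],[.2235,.6362,.209]),proj(d['side'],[.2235,.6362,.23]))
g=d['side']['frame'][0:80,100:170];m=cv2.inRange(cv2.cvtColor(g,cv2.COLOR_BGR2GRAY),0,60)
ys,xs=np.nonzero(m);print('dark extents',xs.min()+100,xs.max()+100,ys.max(),[(y,xs[ys==y].min()+100,xs[ys==y].max()+100) for y in range(ys.max()-8,ys.max()+1)])
c=cam('wrist');s=bot.read_state();print(s['tool_pos'],-np.array(c['R']).T@c['t'],s['wrist_force'],s['width'],s['q'])
for k,v in c.items():
    if k!='frame':print(k,v)
p=s['tool_pos']
for dz in(0,.01,.02,.03):print(dz,[proj(c,p+[0,y,dz]).round(1) for y in(0,.011)],proj(cam('side'),p+[0,-.011,dz]).round(1))
```

```text
c0 tcp in side [142.80505087  69.38150477] [142.0872089   64.93861531] [140.95075917  57.88389907]
dark extents 116 157 57 [(49, np.int64(126), np.int64(130)), (50, np.int64(126), np.int64(133)), (51, np.int64(126), np.int64(133)), (52, np.int64(126), np.int64(133)), (53, np.int64(127), np.int64(131)), (54, np.int64(127), np.int64(131)), (55, np.int64(127), np.int64(131)), (56, np.int64(127), np.int64(134)), (57, np.int64(134), np.int64(134))]
[0.5148644  0.12436228 0.08353429] [0.49377875 0.19917611 0.26076995] [-0.21225343 -0.36165306 -0.0786119 ] 0.001800395240918854 [ 1.89960725e-01  9.06985166e-02  2.02744875e+00  2.55639016e-05
  1.02355552e+00 -8.30747620e-02]
mtx [[312.75826321   0.         251.98927208]
 [  0.         312.75826321 192.8041751 ]
 [  0.           0.           1.        ]]
k1 -0.041259250040988994
R [[ 9.62933266e-01  2.69739723e-01 -8.85914444e-05]
 [ 2.57005663e-01 -9.17374623e-01  3.03927442e-01]
 [ 8.19000325e-02 -2.92684613e-01 -9.52695178e-01]]
t [-0.52917859 -0.02343997  0.26628956]
0 [array([252.2, 225.6]), array([257.1, 209.5])] [239.  198.2]
0.01 [array([252.2, 232.5]), array([257.4, 215.7])] [238.8 194.3]
0.02 [array([252.2, 240.1]), array([257.7, 222.5])] [238.6 190.3]
0.03 [array([252.3, 248.6]), array([258. , 230.2])] [238.4 186.2]
```

Request:
drive_tool --deltas '[{"hand":0,"offset":[0,0,4],"angular":[0,0,0]},{"hand":0,"offset":[0,0,7],"angular":[0,0,0]},{"hand":0,"offset":[0,0,7],"angular":[0,0,0]},{"hand":0,"offset":[0,0,7],"angular":[0,0,0]}]'

```text
time: 4.28
tool_pos: [0.5143, 0.1243, 0.1528]
tcp_rot: [-1.898, -2.503, 0.001]
wrist_force: [-0.3, 0.1, 0.1]
width: 0.004
```

Run:
```python
from h import *
c=cam('wrist');t=cam('side');p=bot.read_state()['tool_pos'];print(p,proj(c,p),proj(t,p))
a=c['frame'][170:290,200:300].copy();b=t['frame'][120:210,210:270].copy()
A=cv2.resize(a,(500,600),interpolation=2);B=cv2.resize(b,(300,450),interpolation=2)
im=np.zeros((600,800,3),np.uint8);im[:,:500]=A;im[:450,500:]=B
q=proj(c,p);cv2.circle(im,(int((q[0]-200)*5),int((q[1]-170)*5)),4,(0,255,0),-1)
q=proj(t,p);cv2.circle(im,(500+int((q[0]-210)*5),int((q[1]-120)*5)),4,(0,255,0),-1)
cv2.imwrite('pics/w5.png',im)
```

```text
[0.51360806 0.12412294 0.15183228] [251.032159   224.87346155] [236.99192472 167.46000068]
```

View pics/w5.png

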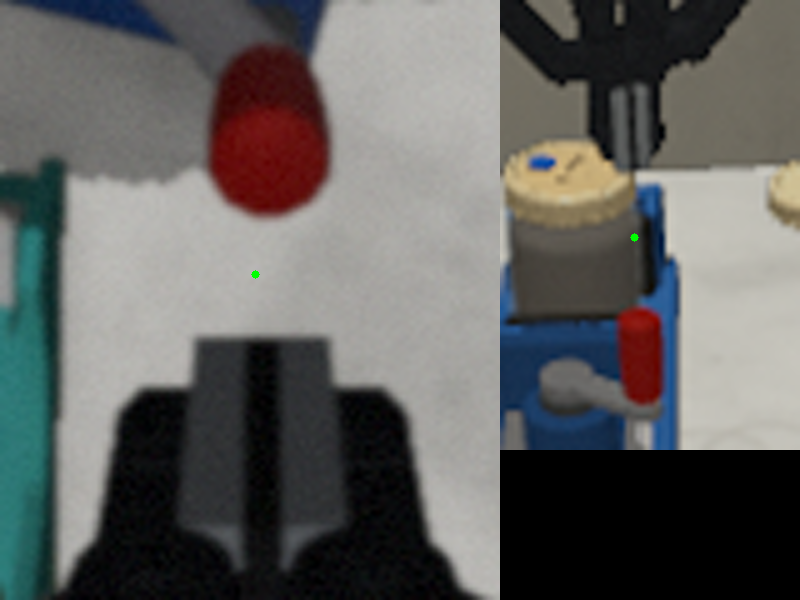

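Run:
```python
from h import *
from scipy.optimize import fsolve
c=cam('wrist');t=cam('side');s=bot.read_state();p=s['tool_pos']
ty=np.array([np.cos(np.radians(105.7)),np.sin(np.radians(105.7)),0])
for h in (.011,0.006,.013):
    f=lambda v:[proj(c,p+[0,v[0],v[1]]+h*ty)[1]-237.5,proj(t,p+[0,v[0],v[1]]-h*ty)[1]-152.5]
    print(h,fsolve(f,[0,.03]))
print(cv2.Rodrigues(s['tcp_rot'])[0].round(3))
```

```text
0.011 [0.00024632 0.03975953]
0.006 [0.00330181 0.03550429]
0.013 [-0.00097589  0.04146164]
[[-0.27   0.963 -0.003]
 [ 0.963  0.27  -0.001]
 [ 0.    -0.003 -1.   ]]
```

Request:
drive_tool --deltas '[{"hand":1,"offset":[0,0,0],"angular":[0,0,0]},{"hand":1,"offset":[0,0.1,0],"angular":[0,0,0]},{"hand":1,"offset":[0,0.1,-1],"angular":[0,0,0]},{"hand":1,"offset":[0,0.1,-4],"angular":[0,0,0]},{"hand":1,"offset":[0,0.1,-7],"angular":[0,0,0]},{"hand":1,"offset":[0,0.1,-9.5],"angular":[0,0,0]},{"hand":1,"offset":[0,0.1,-10.5],"angular":[0,0,0]},{"hand":0.4,"offset":[0,0.1,-10.5],"angular":[0,0,0]}]' --force 60

```text
time: 5.48
tool_pos: [0.5141, 0.1252, 0.0477]
tcp_rot: [-1.898, -2.502, 0.002]
wrist_force: [-0.7, -0.1, -0.4]
width: 0.82
```

Request:
drive_tool --deltas '[{"hand":0,"offset":[0,0,0],"angular":[0,0,0]},{"hand":0,"offset":[0,0,0],"angular":[0,0,0]},{"hand":0,"offset":[0,0,0],"angular":[0,0,0]},{"hand":0,"offset":[0,0,0],"angular":[0,0,0]},{"hand":0,"offset":[0,0,0],"angular":[0,0,0]}]'

```text
time: 6.1
tool_pos: [0.5153, 0.1255, 0.0498]
tcp_rot: [1.898, 2.503, 0.001]
wrist_force: [-2.2, -1.2, 5.6]
width: 0.2
```

Run:
```python
from h import *
s=bot.read_state();print(s['time'],s['tool_pos'],s['wrist_force'],s['width'])
c=cam('wrist');a=cv2.cvtColor(c['frame'],cv2.COLOR_BGR2HSV)
N,_,st,ce=cv2.connectedComponentsWithStats(cv2.inRange(a,(0,150,60),(8,255,255)));print([(st[i].tolist(),ce[i].round(1)) for i in range(1,N) if st[i][4]>30])
cv2.imwrite('pics/w6.png',c['frame'])
```

```text
6.1 [0.51525892 0.12545758 0.04977185] [-2.21381189 -1.2305141   5.61269677] 0.20046431347428564
[([232, 232, 41, 70, 1905], array([251.4, 269.9]))]
```

Request:
drive_tool --deltas '[{"hand":0,"offset":[-0.19,-0.29,0.2],"angular":[0,0,0]},{"hand":0,"offset":[-0.4,-0.57,0.2],"angular":[0,0,0]},{"hand":0,"offset":[-0.64,-0.82,0.2],"angular":[0,0,0]},{"hand":0,"offset":[-0.9,-1.06,0.2],"angular":[0,0,0]},{"hand":0,"offset":[-1.18,-1.27,0.2],"angular":[0,0,0]},{"hand":0,"offset":[-1.48,-1.45,0.2],"angular":[0,0,0]},{"hand":0,"offset":[-1.79,-1.61,0.2],"angular":[0,0,0]},{"hand":0,"offset":[-2.11,-1.74,0.2],"angular":[0,0,0]}]'

```text
time: 7.15
tool_pos: [0.4944, 0.1087, 0.0501]
tcp_rot: [1.899, 2.502, 0.004]
wrist_force: [4.0, 4.6, -7.1]
width: 0.197
```

Run:
```python
from h import *
s=bot.read_state();print(s['time'],s['tool_pos'],s['wrist_force'],s['width'])
v=s['tool_pos'][:2]-[.4808,.1458];print(np.hypot(*v),np.degrees(np.arctan2(v[1],v[0])))
c=cam('wrist');a=cv2.cvtColor(c['frame'],cv2.COLOR_BGR2HSV)
N,_,st,ce=cv2.connectedComponentsWithStats(cv2.inRange(a,(0,150,60),(8,255,255)));print([(st[i].tolist(),ce[i].round(1)) for i in range(1,N) if st[i][4]>30])
```

```text
7.15 [0.49443354 0.10869568 0.05009311] [ 3.96726812  4.64761419 -7.13113201] 0.19680424098489127
0.03952978276413532 -69.82474119529454
[([232, 232, 41, 69, 1707], array([251.6, 271.3]))]
```

Request:
drive_tool --deltas '[{"hand":0,"offset":[-0.33,-0.1,-0.1],"angular":[0,0,0]},{"hand":0,"offset":[-0.67,-0.17,-0.1],"angular":[0,0,0]},{"hand":0,"offset":[-1.02,-0.22,-0.1],"angular":[0,0,0]},{"hand":0,"offset":[-1.37,-0.23,-0.1],"angular":[0,0,0]},{"hand":0,"offset":[-1.72,-0.21,-0.1],"angular":[0,0,0]},{"hand":0,"offset":[-2.06,-0.16,-0.1],"angular":[0,0,0]},{"hand":0,"offset":[-2.4,-0.08,-0.1],"angular":[0,0,0]},{"hand":0,"offset":[-2.74,0.02,-0.1],"angular":[0,0,0]}]'

```text
time: 8.2
tool_pos: [0.4687, 0.1084, 0.0501]
tcp_rot: [1.896, 2.5, 0.006]
wrist_force: [6.0, 0.9, -4.5]
width: 0.199
```

Run:
```python
from h import *
s=bot.read_state();print(s['time'],s['tool_pos'],s['wrist_force'],s['width'])
v=s['tool_pos'][:2]-[.4808,.1458];print(np.hypot(*v),np.degrees(np.arctan2(v[1],v[0])))
c=cam('wrist');a=cv2.cvtColor(c['frame'],cv2.COLOR_BGR2HSV)
N,_,st,ce=cv2.connectedComponentsWithStats(cv2.inRange(a,(0,150,60),(8,255,255)));print([(st[i].tolist(),ce[i].round(1)) for i in range(1,N) if st[i][4]>30])
```

```text
8.2 [0.46872207 0.10837538 0.05005556] [ 6.02956001  0.91153935 -4.51306938] 0.19852701332556327
0.039325292047220524 -107.88628051677871
[([233, 232, 40, 70, 1668], array([251.7, 272.5]))]
```

Request:
drive_tool --deltas '[{"hand":0,"offset":[-0.32,0.14,-0.1],"angular":[0,0,0]},{"hand":0,"offset":[-0.63,0.3,-0.1],"angular":[0,0,0]},{"hand":0,"offset":[-0.92,0.49,-0.1],"angular":[0,0,0]},{"hand":0,"offset":[-1.2,0.71,-0.1],"angular":[0,0,0]},{"hand":0,"offset":[-1.45,0.94,-0.1],"angular":[0,0,0]},{"hand":0,"offset":[-1.69,1.2,-0.1],"angular":[0,0,0]},{"hand":0,"offset":[-1.9,1.48,-0.1],"angular":[0,0,0]},{"hand":0,"offset":[-2.08,1.78,-0.1],"angular":[0,0,0]}]'

```text
time: 9.25
tool_pos: [0.4476, 0.1246, 0.0499]
tcp_rot: [1.894, 2.5, 0.001]
wrist_force: [1.9, -5.3, 3.1]
width: 0.193
```

Run:
```python
from h import *
s=bot.read_state();print(s['time'],s['tool_pos'],s['wrist_force'],s['width'])
P=np.array([s['tool_pos'][:2],[.46872,.10838],[.49443,.10870],[.51526,.12546]])
from scipy.optimize import least_squares
r=least_squares(lambda c:np.hypot(*(P-c).T)-.04,[.4808,.1458]);print('axis fit',r.x,r.fun)
for C in([.4808,.1458],r.x):
    v=s['tool_pos'][:2]-C;print(np.hypot(*v),np.degrees(np.arctan2(v[1],v[0])))
c=cam('wrist');t=cam('side')
im=np.zeros((384,800,3),np.uint8);im[:,:512]=c['frame'];im[:384,512:]=cv2.resize(t['frame'][140:236,190:262],(288,384),interpolation=2)
cv2.imwrite('pics/w7.png',im)
```

```text
9.25 [0.44763852 0.12460216 0.04988374] [ 1.93581931 -5.2673744   3.05932387] 0.19307970661789328
axis fit [0.48116864 0.14641148] [-1.05700230e-06  1.70227767e-05 -2.47631806e-05  1.48172934e-05]
0.03935774887198006 -147.412038182276
0.03999894299769549 -146.95842879522561
```

View pics/w7.png

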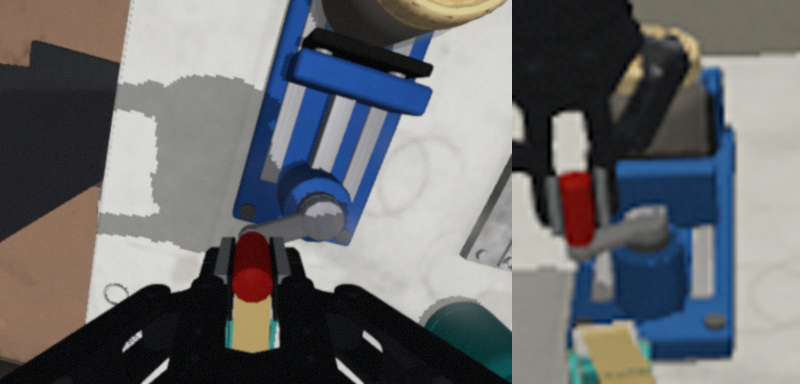

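Request:
drive_tool --deltas '[{"hand":0,"offset":[-0.11,0.22,0],"angular":[0,0,0]},{"hand":0,"offset":[-0.21,0.44,0],"angular":[0,0,0]},{"hand":0,"offset":[-0.21,0.44,0],"angular":[0,0,0]},{"hand":0,"offset":[-0.21,0.44,0],"angular":[0,0,0]}]'

```text
time: 9.85
tool_pos: [0.4452, 0.1288, 0.0498]
tcp_rot: [1.894, 2.501, -0.0]
wrist_force: [1.1, -5.4, 4.6]
width: 0.201
```

Run:
```python
from h import *
s=bot.read_state();print(s['time'],s['tool_pos'],s['wrist_force'],s['width'])
v=s['tool_pos'][:2]-[.48117,.14641];a=np.degrees(np.arctan2(v[1],v[0]));print(np.hypot(*v),a,'crank',np.radians(.76-a))
```

```text
9.85 [0.44519622 0.12877044 0.04982685] [ 1.10226654 -5.43915148  4.56655195] 0.20054736895312597
0.040065781301828834 -153.87921566496541 crank 2.698963466055239
```

Request:
drive_tool --deltas '[{"hand":0,"offset":[0.06,-0.18,0],"angular":[0,0,0]},{"hand":1,"offset":[0.06,-0.18,0],"angular":[0,0,0]},{"hand":1,"offset":[0.06,-0.18,0],"angular":[0,0,0]},{"hand":1,"offset":[0.06,-0.18,0],"angular":[0,0,0]},{"hand":1,"offset":[0.06,-0.18,3],"angular":[0,0,0]},{"hand":1,"offset":[0.06,-0.18,8],"angular":[0,0,0]},{"hand":1,"offset":[0.06,-0.18,14],"angular":[0,0,0]},{"hand":1,"offset":[2,-2,19],"angular":[0,0,0]}]'

```text
time: 10.85
tool_pos: [0.463, 0.111, 0.2407]
tcp_rot: [1.895, 2.505, 0.002]
wrist_force: [0.5, -0.6, -0.5]
width: 1.001
```

Request:
drive_tool --deltas '[{"hand":1,"offset":[4,-4,1],"angular":[0,0,0]},{"hand":1,"offset":[8,-8,1],"angular":[0,0,0]},{"hand":1,"offset":[12,-12,1],"angular":[0,0,0]},{"hand":1,"offset":[16,-15.5,1],"angular":[0,0,0]},{"hand":1,"offset":[16,-15.5,1],"angular":[0,0,0]},{"hand":1,"offset":[16,-15.5,1],"angular":[0,0,0]}]'

```text
time: 11.6
tool_pos: [0.6228, -0.0444, 0.2476]
tcp_rot: [-1.898, -2.501, 0.001]
wrist_force: [-0.2, -0.1, 0.8]
width: 1.005
```

Run:
```python
from h import *
import pickle
s=bot.read_state();print(s['time'],s['tool_pos'],s['wrist_force'],s['width'])
d={n:cam(n) for n in('wrist','side','top')};pickle.dump(d,open('g.pkl','wb'))
for n,lo,hi,nm in(('wrist',(5,150,130),(18,255,255),'or'),('side',(5,150,150),(20,255,255),'or'),('side',(0,150,80),(8,255,255),'red'),('side',(105,150,90),(125,255,255),'blue'),('top',(0,150,80),(8,255,255),'red'),('top',(100,120,60),(125,255,255),'blue')):
    N,_,st,ce=cv2.connectedComponentsWithStats(cv2.inRange(cv2.cvtColor(d[n]['frame'],cv2.COLOR_BGR2HSV),lo,hi))
    print(n,nm,[(st[i].tolist(),ce[i].round(1)) for i in range(1,N) if 12<st[i][4]<900 ])
im=np.zeros((384,800,3),np.uint8);im[:,:512]=d['wrist']['frame']
im[:140,512:]=cv2.resize(d['top']['frame'][182:236,145:256],(288,140),interpolation=2)
im[140:384,512:752]=cv2.resize(d['side']['frame'][140:222,190:270],(240,244),interpolation=2)
cv2.imwrite('pics/w8.png',im)
```

```text
11.6 [ 0.62282168 -0.04439419  0.24763013] [-0.19665045 -0.12115875  0.79141712] 1.0047023383665028
wrist or [([232, 221, 21, 19, 321], array([241.9, 230.1]))]
side or [([296, 239, 14, 10, 105], array([302.4, 243.3])), ([486, 375, 7, 3, 14], array([489.3, 376.1])), ([456, 376, 21, 4, 41], array([466.2, 377.9])), ([435, 379, 11, 3, 23], array([440.2, 379.9])), ([493, 379, 12, 3, 21], array([497.9, 379.5])), ([406, 381, 15, 3, 36], array([412.6, 382. ]))]
side red [([307, 150, 11, 34, 316], array([312.3, 166.7])), ([201, 182, 8, 19, 125], array([204.8, 190.5])), ([405, 287, 12, 8, 54], array([410.3, 290.7]))]
side blue [([238, 157, 4, 7, 21], array([239.7, 159.9])), ([210, 172, 35, 54, 504], array([233.7, 199.8])), ([215, 196, 20, 14, 105], array([226.9, 202.7])), ([205, 203, 15, 18, 91], array([209.8, 214.1])), ([306, 206, 6, 3, 16], array([308.5, 206.9])), ([500, 235, 12, 6, 17], array([506.2, 236.5])), ([490, 236, 22, 25, 214], array([502. , 246.7])), ([508, 297, 4, 6, 15], array([510.1, 299.1]))]
top red [([217, 130, 5, 6, 24], array([219.4, 132.3])), ([224, 220, 6, 7, 33], array([226.4, 222.9]))]
top blue [([375, 0, 2, 14, 25], array([375.4,   7.1])), ([391, 0, 5, 8, 34], array([393.4,   3.3])), ([251, 4, 28, 17, 230], array([265. ,  13.3])), ([382, 6, 2, 13, 24], array([382.5,  12.5])), ([387, 7, 4, 8, 17], array([388.5,  10.6])), ([368, 8, 4, 38, 85], array([369.8,  25.2])), ([392, 9, 5, 14, 51], array([394.2,  15.3])), ([376, 15, 2, 9, 17], array([376.5,  19.2])), ([394, 24, 6, 31, 109], array([396. ,  39.3])), ([371, 48, 2, 20, 21], array([371.4,  57.6])), ([395, 110, 5, 27, 54], array([397.1, 122.9])), ([391, 133, 3, 28, 50], array([392.1, 147.4])), ([397, 138, 4, 22, 63], array([398.4, 148. ])), ([246, 141, 5, 5, 22], array([248.1, 143.1])), ([167, 215, 5, 4, 16], array([169. , 216.5]))]
```

View pics/w8.png

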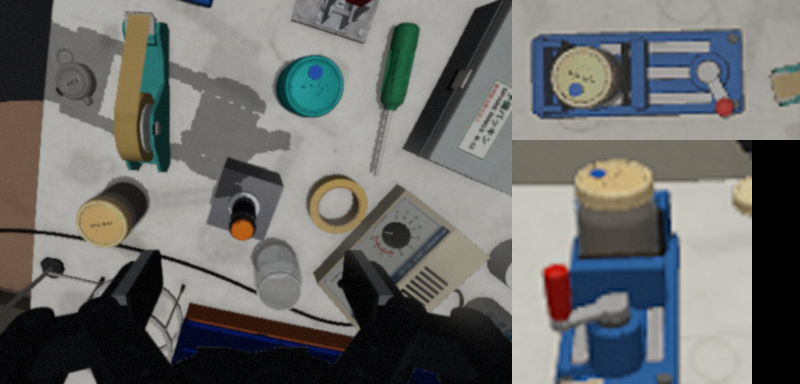

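Run:
```python
from h import *
import pickle
d=pickle.load(open('g.pkl','rb'));t,w,s=d['top'],d['wrist'],d['side']
print('gauge wrist',onz(w,242,230.3,.138),tri(ray(w,242,230.3),ray(s,302.6,242.5)))
k=onz(t,226.4,222.9,.112);k0=onz(t,227.3,196.4,.112);print('knob',k,k0)
for q in(k,k0):
    print('vs axis with offset', q[:2]+[.002,.002]-[.48117,.14641], np.degrees(np.arctan2(*(q[:2]+[.002,.002]-[.48117,.14641])[::-1])))
f=t['frame'];m=cv2.inRange(cv2.cvtColor(f,cv2.COLOR_BGR2HSV),(100,90,50),(125,255,255))[212:221,163:176]
N,_,st,ce=cv2.connectedComponentsWithStats(m);print([(x.tolist(),c+[163,212]) for x,c in zip(st[1:],ce[1:])])
f0=pickle.load(open('c0.pkl','rb'))['top']
print('dot',onz(t,169.1,216.5,.109),'orig',onz(f0,171.8,216.7,.109),'side dot', onz(s,190+(597-512)/3,140+(173-140)/2.98,.109))
```

```text
gauge wrist [ 0.62718999 -0.09831791  0.138     ] (array([ 0.6262327 , -0.09809228,  0.13832612]), [np.float64(0.0009261542559780467), np.float64(0.0009261542559771317)])
knob [0.44488628 0.12768745 0.112     ] [0.5138332  0.12424912 0.112     ]
vs axis with offset [-0.03428372 -0.01672255] -153.99830184326785
vs axis with offset [ 0.0346632  -0.02016088] -30.18322933598313
[([4, 2, 5, 5, 21], array([169., 216.]))]
dot [0.46441472 0.27646197 0.109     ] orig [0.46375756 0.26947042 0.109     ] side dot [0.46361101 0.27532293 0.109     ]
```

Request:
drive_tool --deltas '[{"hand":1,"offset":[0.42,-5.4,0],"angular":[0,0,0]},{"hand":1,"offset":[0.42,-5.4,0],"angular":[0,0,0]},{"hand":1,"offset":[0.42,-5.4,-4],"angular":[0,0,0]},{"hand":1,"offset":[0.42,-5.4,-9],"angular":[0,0,0]},{"hand":1,"offset":[0.42,-5.4,-13.5],"angular":[0,0,0]},{"hand":1,"offset":[0.42,-5.4,-17],"angular":[0,0,0]},{"hand":1,"offset":[0.42,-5.4,-19.6],"angular":[0,0,0]},{"hand":1,"offset":[0.42,-5.4,-19.6],"angular":[0,0,0]}]' --force 60

```text
time: 12.75
tool_pos: [0.6248, -0.0967, 0.0502]
tcp_rot: [-1.894, -2.5, 0.003]
wrist_force: [-1.5, -0.3, -0.3]
width: 0.999
```

Request:
drive_tool --deltas '[{"hand":0.35,"offset":[0,0,0],"angular":[0,0,0]},{"hand":0.2,"offset":[0,0,0],"angular":[0,0,0]},{"hand":0,"offset":[0,0,0],"angular":[0,0,0]},{"hand":0,"offset":[0,0,0],"angular":[0,0,0]},{"hand":0,"offset":[0,0,0],"angular":[0,0,0]},{"hand":0,"offset":[0,0,0],"angular":[0,0,0]}]'

```text
time: 13.5
tool_pos: [0.6287, -0.0988, 0.0542]
tcp_rot: [1.898, 2.501, 0.002]
wrist_force: [-1.4, 0.5, 5.4]
width: 0.313
```

Run:
```python
from h import *
s=bot.read_state();print(s['time'],s['tool_pos'],s['wrist_force'],s['torque'],s['width'])
c=cam('side');N,_,st,ce=cv2.connectedComponentsWithStats(cv2.inRange(cv2.cvtColor(c['frame'],cv2.COLOR_BGR2HSV),(5,150,130),(18,255,255)));print([(st[i].tolist(),ce[i].round(1)) for i in range(1,N) if 50<st[i][4]<900 ])
```

```text
13.5 [ 0.62870576 -0.09883353  0.05417582] [-1.38994907  0.50609672  5.41448757] [0.02168196 0.16120755 0.00348373] 0.31272105918952553
[([299, 239, 11, 10, 83], array([304.3, 243.9])), ([456, 376, 21, 5, 55], array([466.3, 378.1]))]
```

Request:
drive_tool --deltas '[{"hand":0,"offset":[0,0,1],"angular":[0,0,0]},{"hand":0,"offset":[0,0,2.5],"angular":[0,0,0]},{"hand":0,"offset":[0,0,4.5],"angular":[0,0,0]},{"hand":0,"offset":[0,0,7],"angular":[0,0,0]},{"hand":0,"offset":[0,0,10],"angular":[0,0,0]},{"hand":0,"offset":[0,0,13],"angular":[0,0,0]},{"hand":0,"offset":[0,0,15],"angular":[0,0,0]},{"hand":0,"offset":[0,0,15],"angular":[0,0,0]}]'

```text
time: 14.55
tool_pos: [0.6293, -0.0989, 0.2056]
tcp_rot: [1.896, 2.5, 0.003]
wrist_force: [-0.2, -0.5, -2.0]
width: 0.309
```

Run:
```python
from h import *
import pickle
s=bot.read_state();print(s['time'],s['tool_pos'],s['tcp_rot'],s['wrist_force'],s['torque'],s['width'])
d={n:cam(n) for n in('wrist','side')};pickle.dump(d,open('l.pkl','wb'))
for n,k in d.items():
  for nm,lo,hi in(('or',(5,150,130),(18,255,255)),('red',(0,150,60),(6,255,255)),('green',(45,100,50),(85,255,255))):
    N,_,st,ce=cv2.connectedComponentsWithStats(cv2.inRange(cv2.cvtColor(k['frame'],cv2.COLOR_BGR2HSV),lo,hi));print(n,nm,[(st[i].tolist(),ce[i].round(1)) for i in range(1,N) if 5<st[i][4]<900 and abs(ce[i][0]-(304 if n=='side' else 250))<40])
  print('tcp',proj(k,s['tool_pos']))
```

```text
14.55 [ 0.62930925 -0.09893893  0.2055934 ] [1.89562702 2.49952191 0.00348134] [-0.1856378  -0.50994842 -2.00373886] [-0.0325088   0.02046368  0.03932537] 0.30878468776965173
wrist or []
wrist red [([249, 198, 5, 2, 6], array([250.8, 198.5])), ([228, 331, 7, 7, 7], array([231., 334.]))]
wrist green []
tcp [252.2323091  225.58065291]
side or [([302, 159, 13, 10, 97], array([307.6, 164. ]))]
side red [([308, 151, 6, 10, 38], array([310.7, 154.9])), ([301, 228, 6, 6, 23], array([303.3, 230.7]))]
side green [([301, 224, 6, 4, 13], array([303.1, 225.8]))]
tcp [306.88894942 209.28310766]
```

Run:
```python
from h import *
import pickle
d=pickle.load(open('l.pkl','rb'))
for x in(.625,.627,.629):
    for z in (.1564+.131,.1564+.021,.1564+.013): print(x,z,proj(d['side'],[x,-.099,z]).round(1),end=' ')
    print()
print('wrist tip', proj(d['wrist'],[.628,-.099,.1564]),proj(d['wrist'],[.628,-.099,.169]))
f=d['wrist']['frame'];cv2.imwrite('pics/l.png',np.hstack([cv2.resize(f[170:270,200:300],(400,400),interpolation=2),cv2.resize(d['side']['frame'][145:245,270:340],(280,400),interpolation=2)]))
```

```text
0.625 0.2874 [306.3 163.2] 0.625 0.1774 [303.4 223.9] 0.625 0.16940000000000002 [303.2 227.8] 
0.627 0.2874 [307.7 163.2] 0.627 0.1774 [304.7 223.8] 0.627 0.16940000000000002 [304.5 227.8] 
0.629 0.2874 [309.1 163.1] 0.629 0.1774 [305.9 223.8] 0.629 0.16940000000000002 [305.7 227.8] 
wrist tip [250.2251366  199.13846108] [250.21030253 204.78076644]
```

Request:
drive_tool --deltas '[{"hand":0,"offset":[-1,2,0],"angular":[0,0,0]},{"hand":0,"offset":[-2.5,6,0],"angular":[0,0,0]},{"hand":0,"offset":[-4.8,11,0],"angular":[0,0,0]},{"hand":0,"offset":[-7,16.5,0],"angular":[0,0,0]},{"hand":0,"offset":[-9.4,22,0],"angular":[0,0,0]},{"hand":0,"offset":[-11.7,27.5,0],"angular":[0,0,0]},{"hand":0,"offset":[-14,32.5,0],"angular":[0,0,0]},{"hand":0,"offset":[-15.5,36,0],"angular":[0,0,0]}]'

```text
time: 15.65
tool_pos: [0.4693, 0.2636, 0.201]
tcp_rot: [-1.894, -2.503, 0.004]
wrist_force: [0.9, -0.4, -0.7]
width: 0.311
```

Request:
drive_tool --deltas '[{"hand":0,"offset":[-0.5,1.6,-1],"angular":[0,0,0]},{"hand":0,"offset":[-0.5,1.6,-2],"angular":[0,0,0]},{"hand":0,"offset":[-0.5,1.6,-2],"angular":[0,0,0]},{"hand":0,"offset":[-0.5,1.6,-2],"angular":[0,0,0]}]'

```text
time: 16.15
tool_pos: [0.4681, 0.2761, 0.1822]
tcp_rot: [-1.901, -2.501, 0.001]
wrist_force: [-0.8, 0.2, -1.3]
width: 0.314
```

Run:
```python
from h import *
import pickle
s=bot.read_state();print(s['time'],s['tool_pos'],s['tcp_rot'],s['wrist_force'],s['torque'],s['width'])
d={n:cam(n) for n in('wrist','side','top')};pickle.dump(d,open('d.pkl','wb'))
for n,k in d.items():
  for nm,lo,hi in(('or',(5,150,130),(18,255,255)),('red',(0,150,60),(6,255,255)),('green',(45,100,50),(85,255,255)),('blue',(100,100,50),(125,255,255))):
    p=proj(k,s['tool_pos'])
    N,_,st,ce=cv2.connectedComponentsWithStats(cv2.inRange(cv2.cvtColor(k['frame'],cv2.COLOR_BGR2HSV),lo,hi));print(n,nm,[(st[i].tolist(),ce[i].round(1)) for i in range(1,N) if 5<st[i][4]<900 and np.hypot(*(ce[i]-p))<70])
  print('tcp',p)
im=np.zeros((480,800,3),np.uint8);im[:,:480]=cv2.resize(d['wrist']['frame'][165:265,200:300],(480,480),interpolation=2)
im[:,480:]=cv2.resize(d['side']['frame'][105:195,195:255],(320,480),interpolation=2)
cv2.imwrite('pics/d.png',im)
```

```text
16.15 [0.46807971 0.27614573 0.18217228] [-1.90052648e+00 -2.50145411e+00  1.39635808e-03] [-0.77307715  0.20821339 -1.33385289] [ 0.00180353  0.00216998 -0.02020932] 0.31434929659540434
wrist or []
wrist red []
wrist green []
wrist blue [([243, 180, 15, 15, 167], array([249.8, 187. ]))]
tcp [252.19384512 225.54621647]
side or [([210, 86, 9, 4, 30], array([214.1,  87.3]))]
side red [([217, 136, 3, 4, 12], array([218. , 137.5])), ([201, 182, 8, 19, 132], array([204.7, 190.3]))]
side green []
side blue [([216, 150, 5, 2, 8], array([218. , 150.6]))]
tcp [218.04569774 122.46145629]
top or []
top red [([224, 220, 6, 7, 33], array([226.4, 222.9]))]
top green []
top blue []
tcp [163.59009253 215.59203285]
```

View pics/d.png

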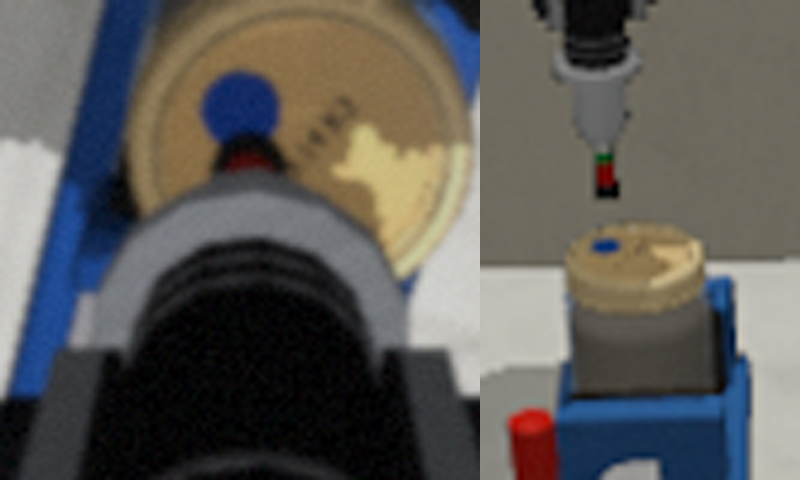

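Run:
```python
from h import *
import pickle
from scipy.optimize import least_squares
d=pickle.load(open('d.pkl','rb'));w,s,t=d['wrist'],d['side'],d['top']
print('dot w',onz(w,250,187.3,.109),'side',onz(s,218.4,150.8,.109),tri(ray(w,250,187.3),ray(s,218.4,150.8)))
tx=np.array([-.27,.963,0])
def f(p): return np.r_[proj(w,p+.006*tx)-[251.5,192.7],proj(s,p-[0,.006,0])-[218.8,141.6]]
r=least_squares(f,[.467,.277,.135]);print('tip',r.x,f(r.x))
def g(p): return np.r_[proj(s,p)-[218,137.5]]
print('side x for red', [proj(s,[x,.277,.14]) for x in(.464,.466,.468)],'orange',proj(s,[.467,.277,.27]),proj(s,[.465,.277,.27]))
```

```text
dot w [0.46560818 0.27816552 0.109     ] side [0.46368744 0.27667345 0.109     ] (array([0.46461251, 0.27789363, 0.1084498 ]), [np.float64(0.0010412255393823172), np.float64(0.001041225539382553)])
tip [0.46737279 0.27660351 0.13641788] [-0.06165878 -0.00994741  0.19175243 -0.02496706]
side x for red [array([217.60092484, 138.97525544]), array([218.45841139, 138.95133073]), array([219.31597919, 138.92744013])] orange [214.73713904  85.20738017] [213.81664412  85.23531686]
```

Request:
drive_tool --deltas '[{"hand":0,"offset":[-0.15,0.12,-0.5],"angular":[0,0,0]},{"hand":0,"offset":[-0.15,0.12,-1.2],"angular":[0,0,0]},{"hand":0,"offset":[-0.15,0.12,-1.8],"angular":[0,0,0]},{"hand":0,"offset":[-0.15,0.12,-2.2],"angular":[0,0,0]},{"hand":0,"offset":[-0.15,0.12,-2.2],"angular":[0,0,0]},{"hand":0,"offset":[-0.15,0.12,-2.2],"angular":[0,0,0]}]'

```text
time: 17.05
tool_pos: [0.4663, 0.2787, 0.1607]
tcp_rot: [1.898, 2.503, 0.0]
wrist_force: [0.2, -0.5, -1.4]
width: 0.314
```

```bash
cat > chk.py <<'E'
from h import *
import pickle
F=[]
for i in range(6):
    d=cam('side');s=bot.read_state();F.append(s['wrist_force'])
w=cam('wrist')
print(s['time'],s['tool_pos'],np.mean(F,0),np.std(F,0),s['width'])
pickle.dump((w,d),open('k.pkl','wb'))
hsv=cv2.cvtColor(d['frame'],cv2.COLOR_BGR2HSV)
for nm,lo,hi in(('red',(0,120,40),(8,255,255)),('green',(45,80,30),(85,255,255)),('dot',(105,120,50),(125,255,255))):
    m=cv2.inRange(hsv,lo,hi)[125:160,205:232];N,_,st,ce=cv2.connectedComponentsWithStats(m)
    print(nm,[(x.tolist(),(c+[205,125]).round(1)) for x,c in zip(st[1:],ce[1:])])
for r in range(126,160): print(r,d['frame'][r,214:223].mean(1).round().astype(int).ravel() if 0 else ' '.join('%d/%d/%d'%tuple(p) for p in d['frame'][r,216:221]))
hs=cv2.cvtColor(w['frame'],cv2.COLOR_BGR2HSV);m=cv2.inRange(hs,(105,100,50),(125,255,255))[170:215,230:275];N,_,st,ce=cv2.connectedComponentsWithStats(m);print('wdot',[(x.tolist(),(c+[230,170]).round(1)) for x,c in zip(st[1:],ce[1:]) if x[4]>5])
E
python3 chk.py
```

```text
17.35 [0.46629517 0.27865737 0.16077625] [-0.28464857  0.12208335 -1.98443666] [0.46789675 0.59691495 0.31911069] 0.31689779790786693
red [([12, 19, 3, 4, 12], array([218. , 145.5]))]
green [([12, 17, 3, 1, 3], array([218., 142.]))]
dot [([12, 25, 4, 2, 8], array([218.5, 150.5]))]
126 83/84/83 92/95/93 89/91/89 101/101/100 112/113/112
127 126/128/126 132/133/132 127/129/127 124/125/124 120/120/119
128 115/116/115 113/113/112 105/106/105 101/102/102 100/100/100
129 103/104/102 102/103/102 100/100/100 99/100/99 97/98/96
130 104/105/103 102/102/101 99/100/98 98/99/98 96/97/95
131 104/104/104 104/105/103 100/100/100 99/100/98 96/97/96
132 103/104/103 103/105/104 99/101/100 99/99/99 96/97/96
133 102/104/102 102/103/102 100/101/100 98/99/98 96/97/96
134 103/104/103 103/104/103 100/100/99 99/100/99 96/97/96
135 103/104/103 102/103/102 100/100/100 96/97/96 96/97/95
136 102/103/102 102/104/102 99/101/99 98/99/98 97/98/96
137 102/104/103 101/102/101 99/100/99 97/98/97 94/95/94
138 100/102/100 99/101/100 97/99/97 94/94/94 90/90/89
139 93/94/92 96/98/97 97/98/96 86/87/86 86/91/92
140 97/101/103 
[... 433 characters left out ...]
/78 20/18/16 14/14/15 8/12/11 45/52/56
150 89/76/77 76/36/18 66/34/14 80/36/10 94/56/43
151 105/68/58 106/45/4 103/45/5 109/47/6 109/64/44
152 89/99/114 97/88/97 99/85/88 94/93/106 90/105/120
153 80/123/146 81/118/138 80/114/132 80/121/142 79/123/145
154 81/121/143 80/121/142 79/121/143 81/122/144 74/111/132
155 81/121/143 79/120/142 80/119/142 80/120/142 76/113/134
156 87/124/143 83/122/142 83/121/143 81/120/142 80/120/142
157 94/129/145 91/126/143 91/127/145 89/127/146 88/126/146
158 89/121/136 89/122/137 91/124/140 92/126/141 95/129/145
159 81/110/125 80/111/125 84/114/129 84/115/129 86/117/132
wdot [([0, 0, 4, 7, 19], array([231.1, 172.3])), ([13, 21, 11, 10, 24], array([246.6, 194.5]))]
```

Run:
```python
from h import *
import pickle
w,s=pickle.load(open('k.pkl','rb'))
for X in([.465,.278,.109],[.466,.278,.109],[.465,.271,.109],[.465,.285,.109],[.458,.278,.109],[.472,.278,.109]): print(X,proj(w,X).round(1),proj(s,X).round(1))
hs=cv2.cvtColor(w['frame'],cv2.COLOR_BGR2HSV);h=w['frame'][183:206,238:268]
m=cv2.inRange(hs,(105,80,40),(125,255,255))[183:206,238:268]>0; dk=h.max(2)<45; rd=(h[...,2]>60)&(h[...,1]<30)
for i in range(23): print(183+i,''.join('B' if m[i,j] else 'r' if rd[i,j] else '#' if dk[i,j] else '.' for j in range(30)))
```

```text
[0.465, 0.278, 0.109] [250.3 198.9] [219.  150.5]
[0.466, 0.278, 0.109] [251.5 199.2] [219.4 150.5]
[0.465, 0.271, 0.109] [247.9 207.1] [218.8 151.9]
[0.465, 0.285, 0.109] [252.7 190.6] [219.2 149.1]
[0.458, 0.278, 0.109] [241.5 196.6] [216.  150.6]
[0.472, 0.278, 0.109] [259.  201.2] [221.9 150.4]
183 ..............................
184 ..............................
185 ..............................
186 ..............................
187 ..............................
188 ..............................
189 ..............................
190 ..............................
191 ............BB................
192 .........BBBBBBBB.............
193 ........BBBB#####B............
194 .......BBB########B...........
195 ......BB###########B..........
196 .....BBB############B.........
197 .....BB#####....#####.........
198 .....BB###.rrrrr..###.........
199 .....BB###.rrrrrr.###.........
200 .....BB##..........##.........
201 .....BB.......................
202 ..............................
203 ..............................
204 ..............................
205 ..............................
```

Request:
drive_tool --deltas '[{"hand":0,"offset":[0,0,-0.2],"angular":[0,0,0]},{"hand":0,"offset":[0,0,-0.4],"angular":[0,0,0]},{"hand":0,"offset":[0,0,-0.6],"angular":[0,0,0]},{"hand":0,"offset":[0,0,-0.8],"angular":[0,0,0]},{"hand":0,"offset":[0,0,-0.8],"angular":[0,0,0]}]'

```text
time: 18.02
tool_pos: [0.4663, 0.2787, 0.1529]
tcp_rot: [1.898, 2.503, 0.001]
wrist_force: [-1.4, -0.7, 2.7]
width: 0.315
```

```bash
sed -i 's/^for r in range(126,160).*$/for r in range(130,156): print(r,d["frame"][r,217:220].mean(0).astype(int))/' chk.py; python3 chk.py
```

```text
18.325 [0.46630975 0.278681   0.15278166] [-0.94677646 -0.46315323  2.94655874] [0.49906699 0.3230402  0.34163641] 0.3117951149512687
red [([12, 20, 4, 4, 13], array([218.2, 146.6]))]
green [([12, 19, 2, 1, 2], array([217.5, 144. ]))]
dot [([12, 26, 4, 1, 4], array([218.5, 151. ]))]
130 [117 118 117]
131 [116 117 116]
132 [101 103 101]
133 [100 102 100]
134 [101 102 101]
135 [101 102 101]
136 [100 101 100]
137 [100 102 100]
138 [100 102 100]
139 [ 99 100  99]
140 [ 99 100  99]
141 [98 99 99]
142 [98 98 97]
143 [74 83 69]
144 [19 51 40]
145 [ 8 21 81]
146 [ 6 10 99]
147 [  3   7 102]
148 [11 13 78]
149 [12 14 22]
150 [14 10  9]
151 [72 29  3]
152 [89 87 97]
153 [ 81 118 138]
154 [ 80 121 143]
155 [ 79 120 142]
wdot [([0, 0, 5, 9, 26], array([231.2, 173. ])), ([13, 27, 3, 5, 7], array([243.7, 199.1]))]
```

```bash
python3 chk.py | head -4
python3 - <<'E'
from h import *
t=cam('top');hsv=cv2.cvtColor(t['frame'],cv2.COLOR_BGR2HSV)
N,_,st,ce=cv2.connectedComponentsWithStats(cv2.inRange(hsv,(0,150,80),(8,255,255))[200:240,200:250]);print('knob',ce[1:]+[200,200])
import pickle
f0=pickle.load(open('c0.pkl','rb'))['top']['frame'];print('spare diff',cv2.absdiff(f0,t['frame'])[195:228,315:350].mean())
print(bot.finish_job())
E
```

```text
18.675 [0.46627382 0.27865206 0.15265361] [-0.82300286 -0.0677324   3.21632342] [0.49305471 0.30813437 0.32472867] 0.3110245444262177
red [([12, 20, 3, 4, 12], array([218. , 146.5]))]
green [([12, 19, 2, 1, 2], array([217.5, 144. ]))]
dot [([12, 26, 4, 1, 4], array([218.5, 151. ]))]
knob [[226.34375 223.03125]]
spare diff 7.368831168831169
the job is handed in; nothing more can be done
None
```

I cranked the vise shut, let go of the crank, and moved the gauge to the blue dot. I then handed the job in at about 18.7 s while still pressing on the cap.

**Last checks**
- **Vise:** The crank reads about 2.70 rad, worked out from the circle the hand followed, which should put the pad about 2 mm in. After release the knob stayed where I left it, and the picture showed the jar seated between both jaws. I could not measure the pad travel directly.
- **Gauge position:** The tip sits within about 1 mm of the dot's centre, and the gauge looks upright to about 1°.
- **Gauge pressure:** The push is about 4.7 to 5 N, which means the plunger is in about 6 mm. The camera shows the white band gone and the barrel's edge in the green band, at roughly 6 to 7 mm. The reading was steady.

**Disagreements and failures**
- **Missed first grasp:** My first try at the knob closed on air. The pictures showed the fingertips about 30 to 40 mm above the reported TCP, so I worked with a corrected height after that.
- **Refused moves:** Two move calls were refused because I left out "angular". Nothing moved.
- **Top camera:** It was about 2 mm off from the arm's own measurements.
- **Spare jar:** The arm did not go near it. A before-and-after picture comparison of that spot showed some change (mean difference 7). The arm's shadow could explain it, but I did not check further.

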